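# Shim a rocking magnetic stirrer

## Robot

A 6-joint arm with a two-finger parallel gripper is mounted at the origin on the work surface. World frame = base frame: x ahead of the robot, y to its left, z up, the work surface at z = 0. Lengths are in mm, angles in rad, forces in N, time in s.
With the tool pointing down it reaches from about 275 to 825 mm from the base axis. Payload 4.9 kg.
Tool frame: the origin (TCP) lies at the very end of the fingers, on their centre line; the grasp point (between the pads) lies 19 mm behind it (ctrl.pinch_z is the z of the grasp point in the tool frame, in mm); z points along the fingers, y is the direction in which the jaws open and shut (so a half turn about z gives the same grasp; the last joint's range is limited). The gripper opens to 85 mm and grips with 20 to 120 N. Pads are 22 mm wide; open, the fingers measure 114 mm over their backs; the gripper's body (76 mm by 85 mm) begins 54 mm behind the grasp point. The pads swing forward as they close: fully open they stand 13 mm farther back than shut.
Start: joints at [1.201, 0.326, -0.193, 1.052, 0, 1.437], TCP at [128.485, 534.799, 231.281] pointing down, gripper open.
Joint ranges: [-2.65, 2.65], [-0.97, 1.79], [-1.3, 1.35], [-1.93, 2.1], [-1.47, 1.37], [-3.14, 3.14]. Speed limits (rad/s): [2.57, 2.57, 3.14, 3.14, 3.14, 3.14].

## Interface

Orientations are given as a unit quaternion [x, y, z, w].
In Python, from station import ctrl, grab_frame, camera_info gives the robot as it stands.
- The arm moves only by the tool carry_out, never from a script. Its argument "targets" is one flat list of numbers, 6 for each row, row after row: the shift along the tool's x, y, z in mm, then the turn, a rotation vector about the tool's x, y, z in degrees. A call has 1 to 5 rows; each row shifts and turns the commanded pose from where the row before left it, along the tool's axes as they then stand; what a row does not reach is not made up. A row lasts 1/10 s, in which the tool goes at most 50 mm and 8.59 degrees, less where a joint would pass 70% of its speed; a pose out of reach is approached as far as the arm can. A call with a gripper value outside its range is refused whole. "grip" is the closure, from -1 (fully open) to 1 (shut), set as the call begins (left out, the last holds). The fingers move at their own pace and stop on an object; the grip force is fixed at half the most. Time passes only in rows, so rows that do not move let the fingers close. It gives the time, the measured TCP pose, the force and the opening at its end, in the units of the state.
- ctrl.state(): the state, without advancing time (a new reading comes with each control period).
- grab_frame(name): name is "side" or "top" or "wrist"; returns the picture (480x640x3 uint8, blue, green, red); there is no depth.
- camera_info(name): a dict with "K" (3x3 intrinsics, pixels), "view" (4x4, takes a point from world to camera coordinates); the wrist camera has in their place "T_tool_cam" (4x4, takes a point from camera to tool coordinates, whose origin is the TCP and whose axes are the flange's). Camera axes: x right, y up, looking along -z (the intrinsics and any distortion apply to the point x, -y, -z); pixel columns grow to the right and rows downward; lengths in mm; the calibration is good to about 2 mm. The wrist camera is an equidistant fisheye: a pixel r from the principal point sees the ray r / f radians off the axis. A picture is of the moment at which its call begins: read the wrist's pose just before it. camera_info takes no time and is no camera call.
- ctrl.sign_off(): hands the job in, once; it reports no verdict.
The state is a dict: "time_s": time; "joint_positions": joint angles; "qd": joint speeds; "joint_torque": joint torques, N m; "tool_pos": TCP position; "tool_rot": TCP orientation; "contact_force": force on the tool from outside, world axes, zero at the start; "torque": the same for the moment, N m; "grip_width": finger opening in mm.
Only numpy, scipy, OpenCV 4.12 (cv2) and the standard library are available. Lean on these libraries where they do the work, as an engineer would, in place of code of your own. Each camera call takes 0.05 s, during which the arm holds its last target. There are 200 camera calls.

## Task

The magnetic stirrer rocks because the foot under its yellow sticker is worn short: without gripping or lifting anything, push the orange wedge along the table, thin end first, under that foot until it is tight and the stirrer no longer rocks but still stands level. Then test it by pressing down firmly on the yellow sticker with the fingertips for a good half second, and push the wedge further and test again if the corner still gives. Leave the wedge in place under the foot, do not shove the stirrer away from its place, and leave the other things alone.

Things in the scene. Friction and masses are not known exactly. Their poses are not given: they have to be found in the camera images.
- stirrer: loose white magnetic stirrer, about 2.4 kg; housing 180 (its x) x 160 (its y) mm, underside 18 and flat top 60 mm above the table; round white plate on top, 120 across, 8 higher, centred at x = +14. Black panel with grey knob (14 proud) and red switch on its -x face, towards the robot. Origin: on the table under the housing's middle; x front to back, y to its left, z up
- sticker (a point): centre of the 18 mm yellow sticker flat on the housing's top, at the stirrer's (-74, +64, +60) mm, right above the worn foot: the spot to press. With the foot unsupported, some 2 to 6 N here makes the corner drop 4 to 8 mm; with the wedge tight it does not give
- foot_tip (a point): lowest point of the worn foot, a black rubber dome of 22 mm diameter at the stirrer's (-72, +62) mm. The other three, at (+72, +62), (+72, -62), (-72, -62), stand on the table and hold the stirrer level; this one hangs 4 to 8 mm above it (differs each time): the gap to fill
- wedge: loose orange plastic wedge, 60 g, 110 long (its x) x 40 wide (y) mm, flat on the table before the stirrer; 2 mm thick at the tip (+x end), rising evenly to 20 mm at the upright flat thick end (-x). Origin: centre of underside. Friction about 0.6; under 1 N slides it until it meets the foot; 4 to 8 N of push makes it tight, over about 14 N can shove the stirrer or jack it up
- dropper_blue: bystander: white dropper bottle with a blue band, 33 mm diameter, 84 mm tall, standing beside the stirrer on its -y side. Origin: centre of its underside
- beaker: bystander: glass beaker, 68 mm rim, 92 mm tall, standing beside the stirrer on its +y side. Origin: centre of its underside
- dropper_red: bystander: white dropper bottle with a red band, 33 mm diameter, 84 mm tall, at the robot's right. Origin: centre of its underside
- well_plate: bystander: clear and white well plate 127 x 85 x 14 mm at the robot's left. Origin: centre of its underside
- pencil: bystander: orange pencil about 175 mm long, 7 mm thick, lying at the robot's right. Origin: middle of its underside, x along it
- wash_bottle: bystander: white plastic bottle with a red cap, 60 mm diameter, 150 mm tall, at the robot's left. Origin: centre of its underside
There are look-alikes about, which are no part of the job. There is more than one size of the wedge; the one meant has the size given above.

How it is judged:
By the outcome, as a careful person would: the job done as asked, in the order asked, and still so for the second after the job is handed in, with the robot touching nothing.
It also fails if it takes over 64 s, if anything falls off the work surface, if the arm or the gripper's body presses on something with over 40 N, if the wrist force passes 120 N, or if a joint passes its speed limit or range.

## Working session

There is one attempt and no reset: what is moved stays moved. The work goes in short steps, Python scripts to look and compute and a tool call to move; the robot and the scene stay as the last step left them, time stands still between calls to the robot, and variables do not carry over. Pictures are saved under pics/ and viewed, about 8 in all and at most 12, crops included, and the job is handed in when it is done.

Besides the shell and the picture viewer there is one more tool, called after "Emit:" by a JSON object that holds its "fn" and its "kwargs", one argument or row to a line. carry_out: Moves the arm, as the interface text tells. Its arguments: {"type":"object","properties":{"targets":{"type":"array"},"grip":{"type":"number"}},"required":["targets"]}

```bash
mkdir -p pics; ls; python3 - <<'E'
from station import ctrl, grab_frame, camera_info
import cv2
for n in("top","side"):
    cv2.imwrite(f"pics/{n}0.png",grab_frame(n)); i=camera_info(n); print(n,i)
print(camera_info("wrist")); print(ctrl.state())
E
```

```text
pics
top {'K': array([[620.21739051,   0.        , 306.7596521 ],
       [  0.        , 620.21739051, 233.48499501],
       [  0.        ,   0.        ,   1.        ]]), 'view': array([[ 1.39325680e-02, -9.99902830e-01, -4.63142209e-04,
         5.71417779e-01],
       [ 9.94492144e-01,  1.38090520e-02,  1.03897481e-01,
        -5.27712760e+02],
       [-1.03880990e-01, -1.90815001e-03,  9.94587904e-01,
        -1.56684267e+03],
       [ 0.00000000e+00,  0.00000000e+00,  0.00000000e+00,
         1.00000000e+00]])}
side {'K': array([[614.36454154,   0.        , 319.30066575],
       [  0.        , 614.36454154, 254.78727365],
       [  0.        ,   0.        ,   1.        ]]), 'view': array([[ 8.93696614e-01, -4.48437368e-01, -1.45013494e-02,
        -4.84676876e+02],
       [ 2.80485632e-01,  5.33173026e-01,  7.98156836e-01,
        -1.99194065e+02],
       [-3.50191622e-01, -7.17377482e-01,  6.02275167e-01,
        -1.35091167e+03],
       [ 0.00000000e+00,  0.00000000e+00,  0.00000000e+00,
         1.00000000e+00]])}
{'K': array([[371.64829954,   0.        , 319.4373362 ],
       
[... 447 characters left out ...]
0]])}
{'time_s': 0.1, 'joint_positions': array([ 1.20081643e+00,  3.26906828e-01, -1.93447345e-01,  1.05200145e+00,
       -1.75549192e-05,  1.43657524e+00]), 'qd': array([-0.0019012 , -0.00152912,  0.00403865,  0.00121559, -0.00168618,
        0.00041474]), 'joint_torque': array([ 8.31181005e-04, -4.44241369e+01,  2.63037139e+01,  7.88355101e-03,
       -3.77929837e-05,  4.02107617e-06]), 'tool_pos': array([128.29074402, 534.30957333, 230.57382186]), 'tool_rot': array([ 1.17606550e-01,  9.93059964e-01, -7.57192154e-04, -1.85974022e-04]), 'contact_force': array([-0.36842877,  0.35744237,  0.29035331]), 'torque': array([ 0.03810597, -0.03770973,  0.06896693]), 'grip_width': 85.12367821406806}
```

View pics/top0.png

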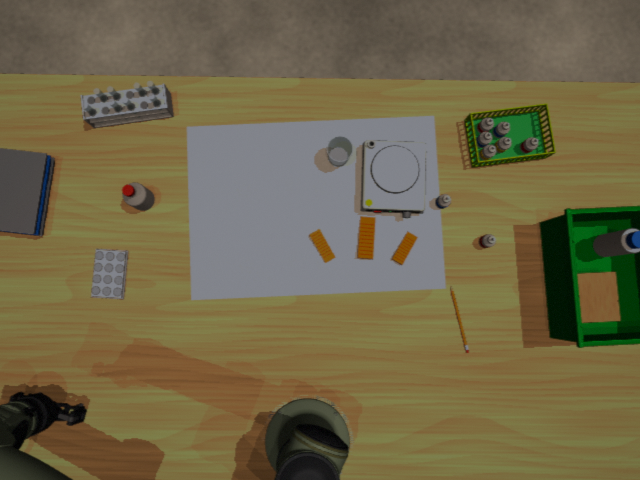

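View pics/side0.png

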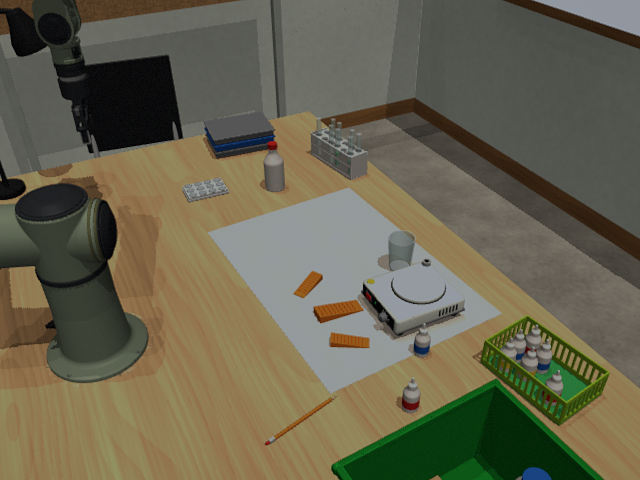

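Top view: the large wedge is at about (366,238), directly before the sticker at (368,203), with two smaller look-alikes at (321,246) and (404,249). The beaker is at (339,152) and the blue dropper at (444,201). Next I turn these pixels into positions.

```bash
cat > h.py <<'E'
import numpy as np, cv2
from station import ctrl, grab_frame, camera_info
from scipy.spatial.transform import Rotation as R
def ray(name,px,st=None):
    i=camera_info(name);K=i["K"];u=np.array([(px[0]-K[0,2])/K[0,0],(px[1]-K[1,2])/K[1,1]])
    if name=="wrist":
        r=np.hypot(*u); s=np.sinc(r/np.pi)
        d=np.array([u[0]*s,-u[1]*s,-np.cos(r)])
        T=i["T_tool_cam"]; Rt=R.from_quat(st["tool_rot"]).as_matrix()
        return np.array(st["tool_pos"])+Rt@T[:3,3], Rt@T[:3,:3]@d
    V=i["view"]; A=V[:3,:3].T
    return -A@V[:3,3], A@np.array([u[0],-u[1],-1])
def onplane(name,px,z,st=None):
    o,d=ray(name,px,st); return o+d*(z-o[2])/d[2]
def two(n1,p1,n2,p2,st=None):
    A=[];b=[];rs=[ray(n1,p1,st),ray(n2,p2,st)]
    (o1,d1),(o2,d2)=rs
    s=np.linalg.lstsq(np.c_[d1,-d2],o2-o1,rcond=None)[0]
    a,c=o1+s[0]*d1,o2+s[1]*d2
    return (a+c)/2,np.linalg.norm(a-c)
def mask(im,lo,hi):
    return cv2.inRange(cv2.cvtColor(im,cv2.COLOR_BGR2HSV),lo,hi)
E
python3 - <<'E'
from h import *
np.set_printoptions(precision=1,suppress=True)
for n,box in(("top",(300,190,430,280)),("side",(280,250,480,360))):
    im=cv2.imread(f"pics/{n}0.png"); x0,y0,x1,y1=box
    for nm,lo,hi in(("orange",(5,150,80),(20,255,255)),("yellow",(22,120,100),(35,255,255))):
        m=mask(im,lo,hi); k=np.zeros_like(m);k[y0:y1,x0:x1]=m[y0:y1,x0:x1]
        for c in cv2.findContours(k,0,2)[0]:
            if cv2.contourArea(c)<8: continue
            (cx,cy),wh,a=cv2.minAreaRect(c); print(n,nm,(cx,cy),wh,a, onplane(n,(cx,cy),10 if nm=="orange" else 60))
            if nm=="orange" : print(np.array([onplane(n,p,0) for p in cv2.boxPoints(cv2.minAreaRect(c))])[:,:2].tolist())
v=[cv2.resize(cv2.imread("pics/top0.png")[120:280,300:460],None,fx=3.6,fy=3.6,interpolation=cv2.INTER_CUBIC)]
cv2.imwrite("pics/crop.png",v[0])
E
```

```text
top orange (404.14617919921875, 247.86923217773438) (11.287158966064453, 31.38078498840332) 29.744882583618164 [ 495.5 -245.    10. ]
[[467.59795748863087, -213.49335165699338], [539.5284433605812, -254.23192844967673], [525.1623743322734, -279.796494017093], [453.36535942685566, -238.98003306738661]]
top orange (321.81536865234375, 245.67694091796875) (32.00096130371094, 11.163125991821289) 60.2551155090332 [498.2 -31.5  10. ]
[[527.7975970701283, 1.9870248678732518], [542.7194475788845, -23.17888605052835], [470.47437451706014, -65.40077274312132], [455.68873575308413, -40.31346982811033]]
top orange (366.0310363769531, 237.47244262695312) (15.150282859802246, 41.340301513671875) 3.3664603233337402 [ 521.2 -146.1   10. ]
[[469.0460254578777, -124.41908569291998], [577.5166934944343, -130.19154764981454], [575.7144735511667, -169.85637586920453], [467.27364688103694, -163.81037861096803]]
top yellow (368.5, 202.0) (6.0, 5.0) 90.0 [ 606.5 -147.3   60. ]
side orange (349.12078857421875, 340.22265625) (38.31163024902344, 13.1180419921875) 2.4895527362823486 [ 490.5 -248.5   10. ]
[[449.48521987794146, -235.57381655859376], [469.30737100858147, -200.12866712359755], [542.3460817079938, -244.07334427482567], [520.8915895385849, -278.3358082710572]]
side orange (337.9999694824219, 308.5) (16.761432647705078, 45.72477340698242) 73.44293212890625 [ 517.4 -146.5   10. ]
[[474.5749770840711, -105.71288366958618], [588.6251131214849, -112.5659361176547], [570.2684337138107, -167.5806096734923], [460.1045689200998, -159.67018883338278]]
side orange (307.5, 284.0) (12.020814895629883, 31.819805145263672) 45.0 [493.3 -34.1  10. ]
[[453.49619196369207, -29.529958561612602], [540.7249867227338, 23.94347059125039], [544.3555624106614, -16.499764427797118], [458.4550456743585, -67.3032541121637]]
side yellow (370.3000183105469, 280.9000244140625) (5.81377649307251, 4.0249223709106445) 26.56505012512207 [ 601.9 -146.1   60. ]
```

View pics/crop.png

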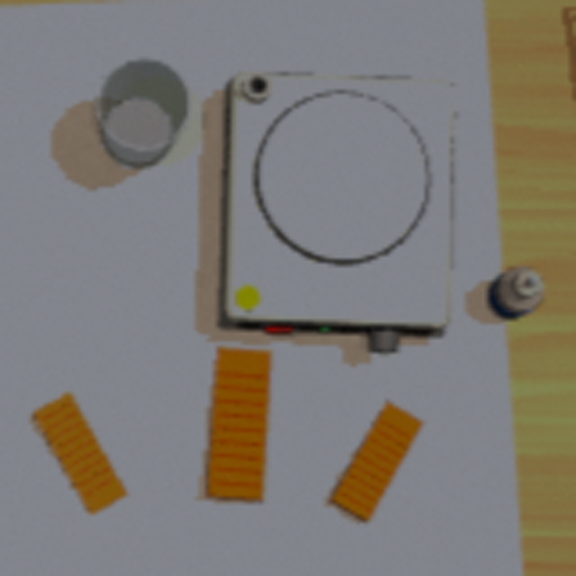

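The crop shows the sticker at the stirrer's front left corner, with the large wedge (about 108 x 40 mm) lying in front of it at roughly -3° yaw. I'll close the fingers and move there high above the table.

Emit:
{"fn": "carry_out", "kwargs": {
  "targets": [-30,-39,0,0,0,0,-30,-39,0,0,0,0,-30,-39,0,0,0,0,-30,-39,0,0,0,0,-30,-39,0,0,0,0],
  "grip": 1
}}

```text
time_s: 0.6
tool_pos: [228.8, 308.3, 231.0]
tool_rot: [0.117, 0.993, -0.0, 0.0]
contact_force: [1.6, -0.7, -0.8]
grip_width: 12.1
```

Emit:
{"fn": "carry_out", "kwargs": {
  "targets": [-30,-39,0,0,0,0,-30,-39,0,0,0,0,-30,-39,0,0,0,0,-30,-39,0,0,0,0,-30,-39,0,0,0,0]
}}

```text
time_s: 1.1
tool_pos: [329.3, 83.6, 231.4]
tool_rot: [0.118, 0.993, 0.0, 0.0]
contact_force: [1.3, -0.2, 0.4]
grip_width: -0.1
```

Emit:
{"fn": "carry_out", "kwargs": {
  "targets": [-30,-39,0,0,0,0,-30,-39,0,0,0,0,-30,-39,0,0,0,0,-30,-39,0,0,0,-5,-30,-39,0,0,0,-5]
}}

```text
time_s: 1.6
tool_pos: [433.1, -139.4, 231.1]
tool_rot: [0.03, 1.0, 0.0, -0.0]
contact_force: [0.5, -0.1, 0.5]
grip_width: -0.2
```

Emit:
{"fn": "carry_out", "kwargs": {
  "targets": [10,0,40,0,0,0,10,-5,40,0,0,0,0,0,0,0,0,0]
}}

```text
time_s: 1.9
tool_pos: [407.8, -139.2, 146.8]
tool_rot: [0.032, 0.999, 0.002, -0.005]
contact_force: [-0.8, 1.1, -0.1]
grip_width: 0.1
```

```bash
cat > look.py <<'E'
import sys
from h import *
import json
n=sys.argv[1]; st=ctrl.state(); im=grab_frame("wrist"); cv2.imwrite(f"pics/{n}.png",im)
json.dump({k:list(map(float,st[k])) for k in("tool_pos","tool_rot")},open(f"pics/{n}.json","w"))
np.set_printoptions(precision=1,suppress=True)
print(st["tool_pos"],st["contact_force"])
for nm,lo,hi,z in(("orange",(5,150,50),(20,255,255),0),("yellow",(22,120,80),(35,255,255),60)):
    for c in cv2.findContours(mask(im,lo,hi),0,2)[0]:
        if cv2.contourArea(c)<60: continue
        (cx,cy),wh,a=cv2.minAreaRect(c); print(nm,(cx,cy),wh,onplane("wrist",(cx,cy),z,st))
        if nm=="orange":
            q=cv2.approxPolyDP(c,6,True)[:,0]
            for p in q: print("   ",p,onplane("wrist",p.astype(float),0,st)[:2],onplane("wrist",p.astype(float),20,st)[:2])
E
python3 look.py w1
```

```text
[ 407.8 -139.2  146.8] [-0.8  1.1 -0.1]
orange (43.0006217956543, 334.9125671386719) (29.85940933227539, 17.097484588623047) [ 524.  -472.2    0. ]
    [ 36 322] [ 506.7 -475.9] [ 494.5 -452.5]
    [ 28 329] [ 517.6 -496.5] [ 504.6 -471.7]
    [ 42 337] [ 527.2 -475.6] [ 513.5 -452.2]
    [ 45 352] [ 549.1 -481.7] [ 534.  -457.9]
    [ 54 339] [ 528.4 -455.2] [ 514.6 -433.2]
orange (207.4976806640625, 318.130615234375) (34.48856735229492, 66.50326538085938) [ 496.3 -249.6    0. ]
    [205 281] [ 458.1 -244.7] [ 449.2 -237.2]
    [183 342] [ 523.5 -281.3] [ 510.  -271.3]
    [208 354] [ 537.7 -257.8] [ 523.3 -249.4]
    [235 295] [ 473. -219.] [ 463.  -213.3]
orange (442.5294189453125, 307.38232421875) (82.49081420898438, 32.756229400634766) [499.4 -31.1   0. ]
    [435 264] [454.9 -41.4] [446.2 -47.9]
    [409 283] [471.2 -64.6] [461.4 -69.5]
    [451 350] [550.3 -17.3] [535.1 -25.4]
    [476 334] [534.6   7.9] [520.5  -2. ]
orange (48.31806564331055, 145.86990356445312) (143.5896453857422, 10.11174201965332) [ 317.9 -388.8    0. ]
    [28 77] [ 245.8 -408.5] [ 251.5 -389.8]
    [ 44 149] [ 319.9 -395.2] [ 320.5 -377.4]
    [ 71 214] [ 385.9 -374.2] [ 382.  -357.8]
```

View pics/w1.png

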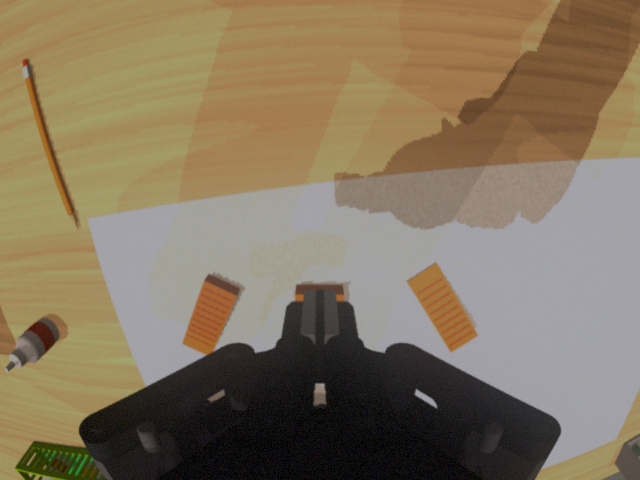

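The wrist view (upside down) shows the large wedge's dark upright end at about (320,288), facing the robot, so the thin end points at the stirrer as needed. The gripper hides the stirrer itself, so I take its yaw from the top image.

```bash
python3 - <<'E'
from h import *
import json
np.set_printoptions(precision=1,suppress=True)
st={k:np.array(v) for k,v in json.load(open("pics/w1.json")).items()}
im=cv2.imread("pics/w1.png")
m=mask(im,(0,80,20),(25,255,255)); k=np.zeros_like(m);k[278:302,288:356]=m[278:302,288:356]
ys,xs=np.nonzero(k); print(xs.min(),xs.max(),ys.min(),ys.max())
for u in(297,305,335,344):
    c=ys[xs==u]; print(u,c.min() if len(c) else None,c.max() if len(c) else None, onplane("wrist",(u,c.min()),0,st) if len(c) else "")
for i in range(280,304,2): print(i,im[i,300].tolist(),im[i,342].tolist())
t=cv2.imread("pics/top0.png")
P=onplane("top",(395.3,169.4),68)[:2]; S=onplane("top",(368.5,202.2),60)[:2]
d=S-P; print("plate",P,"stk",S,np.linalg.norm(d),"exp",np.hypot(88,64),"yaw",np.degrees(np.arctan2(d[1],d[0])-np.arctan2(64,-88)))
f=lambda x,y,z:onplane("top",(300+x/3.6,120+y/3.6),z)[:2]
a,b,c=f(226,320,60),f(446,325,60),f(232,77,60)
print(a,b,c,np.linalg.norm(a-b),np.linalg.norm(a-c),np.degrees(np.arctan2(*(b-a)))-180,np.degrees(np.arctan2((c-a)[1],(c-a)[0])))
E
```

```text
295 343 284 301
297 285 301 [ 465.9 -162.8    0. ]
305 285 289 [ 466.3 -155.9    0. ]
335 285 289 [ 468. -130.    0.]
344 None None 
280 [160, 163, 162] [158, 162, 162]
282 [157, 158, 159] [139, 145, 151]
284 [97, 105, 118] [93, 106, 123]
286 [48, 63, 93] [65, 77, 103]
288 [46, 60, 89] [55, 69, 96]
290 [48, 62, 90] [59, 67, 97]
292 [54, 69, 97] [47, 59, 89]
294 [45, 83, 133] [55, 79, 129]
296 [49, 101, 161] [52, 100, 160]
298 [47, 100, 161] [51, 103, 162]
300 [48, 90, 143] [48, 89, 142]
302 [45, 51, 58] [51, 55, 64]
plate [ 689.7 -214.1] stk [ 606.  -147.3] 107.01538223319272 exp 108.81176406988355 yaw -2.5728697537099494
[ 588.7 -132.9] [ 587.3 -287.4] [ 763.1 -136.4] 154.4627293675714 174.3889906883516 -359.4796483148487 -1.1397708463009624
```

Emit:
{"fn": "carry_out", "kwargs": {
  "targets": [-12,-1,45,0,0,0,-12,-1,45,0,0,0,-6,0,40,0,0,0,0,0,0,0,0,0,0,0,0,0,0,0]
}}

```text
time_s: 2.45
tool_pos: [443.7, -144.7, 22.7]
tool_rot: [0.03, 1.0, 0.0, 0.0]
contact_force: [0.4, 0.1, 0.2]
grip_width: 0.1
```

```bash
python3 -c "
from h import *
s=ctrl.state();print(s['tool_pos'],s['tool_rot'],s['contact_force'],s['time_s']);r=R.from_quat(s['tool_rot']).as_matrix();print(r)"
```

```text
[ 443.66544363 -144.73259771   22.67923054] [3.01483128e-02 9.99545435e-01 2.05893695e-06 5.30496376e-05] [0.42096088 0.0756614  0.20726178] 2.45
[[-9.98182153e-01  6.02692166e-02  1.06175193e-04]
 [ 6.02692170e-02  9.98182158e-01  9.17287925e-07]
 [-1.05926899e-04  7.31471619e-06 -9.99999994e-01]]
```

Emit:
{"fn": "carry_out", "kwargs": {
  "targets": [0,0,16,0,0,0,-5,0,0,0,0,0,-5,0,0,0,0,0,-5,0.2,0,0,0,0,-5,0.2,0,0,0,0]
}}

```text
time_s: 2.95
tool_pos: [464.1, -146.1, 6.6]
tool_rot: [0.031, 1.0, -0.0, 0.001]
contact_force: [-1.7, -0.1, 0.8]
grip_width: -0.0
```

Emit:
{"fn": "carry_out", "kwargs": {
  "targets": [-5,0.2,0,0,0,0,-5,0.2,0,0,0,0,-5,0.2,0,0,0,0,0,0,0,0,0,0]
}}

```text
time_s: 3.35
tool_pos: [478.7, -146.1, 5.3]
tool_rot: [0.03, 1.0, -0.0, 0.0]
contact_force: [-0.0, 0.3, -0.8]
grip_width: -0.2
```

```bash
python3 - <<'E'
from h import *
s=ctrl.state();print(s['tool_pos'],s['contact_force'],s['time_s'])
a=grab_frame("side")[230:350,290:490];b=grab_frame("top")[130:250,310:460]
cv2.imwrite("pics/p1.png",np.hstack([cv2.resize(a,(640,384),interpolation=2)[:, :],cv2.resize(b,(480,384),interpolation=2)])[:, :][::1,::1] if 0 else np.vstack([cv2.resize(a[10:105],(600,285),interpolation=2),cv2.resize(b[40:110],(600,280),interpolation=2)]))
E
```

```text
[ 478.72012317 -146.11755066    5.29470126] [-0.00504932  0.28698776 -0.77631346] 3.35
```

View pics/p1.png

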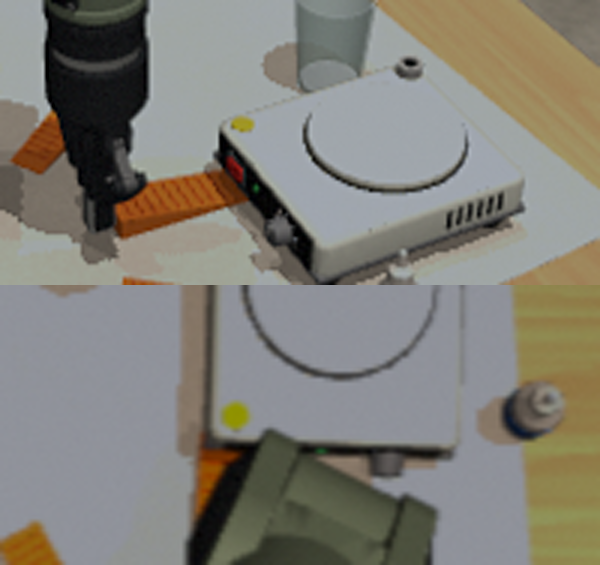

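The wedge is entering under the corner, and the stirrer and neighbours have not moved. I'll continue with small steps and watch the force.

Emit:
{"fn": "carry_out", "kwargs": {
  "targets": [-4,0.1,0,0,0,0,-4,0.1,0,0,0,0,-4,0.1,0,0,0,0,0,0,0,0,0,0]
}}

```text
time_s: 3.85
tool_pos: [490.7, -146.6, 5.4]
tool_rot: [0.031, 1.0, -0.0, 0.0]
contact_force: [0.4, -0.3, 0.7]
grip_width: -0.2
```

Emit:
{"fn": "carry_out", "kwargs": {
  "targets": [-2,0,0,0,0,0,-2,0,0,0,0,0,0,0,0,0,0,0]
}}

```text
time_s: 4.15
tool_pos: [494.1, -146.7, 5.3]
tool_rot: [0.031, 1.0, -0.0, 0.0]
contact_force: [-0.8, -0.7, 0.3]
grip_width: 0.4
```

Emit:
{"fn": "carry_out", "kwargs": {
  "targets": [-2,0,0,0,0,0,-2,0,0,0,0,0,0,0,0,0,0,0]
}}

```text
time_s: 4.45
tool_pos: [498.0, -146.9, 5.3]
tool_rot: [0.031, 1.0, -0.0, 0.0]
contact_force: [-0.9, -0.1, -1.0]
grip_width: 0.2
```

Emit:
{"fn": "carry_out", "kwargs": {
  "targets": [-2,0,0,0,0,0,-2,0,0,0,0,0,0,0,0,0,0,0]
}}

```text
time_s: 4.75
tool_pos: [500.0, -146.8, 5.0]
tool_rot: [0.031, 1.0, 0.0, -0.002]
contact_force: [-5.7, -0.1, 4.1]
grip_width: 0.4
```

Emit:
{"fn": "carry_out", "kwargs": {
  "targets": [-2,0,0,0,0,0,0,0,0,0,0,0]
}}

```text
time_s: 4.95
tool_pos: [500.6, -146.8, 4.8]
tool_rot: [0.031, 1.0, 0.0, -0.003]
contact_force: [-7.4, -1.0, 6.7]
grip_width: -0.0
```

Emit:
{"fn": "carry_out", "kwargs": {
  "targets": [-2,0,0,0,0,0,0,0,0,0,0,0]
}}

```text
time_s: 5.15
tool_pos: [501.4, -146.7, 4.7]
tool_rot: [0.031, 1.0, 0.0, -0.004]
contact_force: [-10.9, -0.6, 8.6]
grip_width: 0.0
```

Force rose to about 11 N at TCP x = 501, so the wedge is up against the foot with its tip some 15 mm past the foot centre, about 4.5 mm thick there. That fits a gap of 4 to 8 mm. I'll back off, rise and inspect.

Emit:
{"fn": "carry_out", "kwargs": {
  "targets": [5,0,0,0,0,0,10,0,0,0,0,0,20,0,0,0,0,0,0,0,-45,0,0,0,0,0,-45,0,0,0]
}}

```text
time_s: 5.65
tool_pos: [468.7, -144.4, 95.1]
tool_rot: [0.031, 1.0, 0.001, -0.002]
contact_force: [0.2, -0.5, 0.7]
grip_width: -0.2
```

Emit:
{"fn": "carry_out", "kwargs": {
  "targets": [45,0,-30,0,0,0,40,0,0,0,0,0,0,0,0,0,0,0]
}}

```text
time_s: 5.95
tool_pos: [384.3, -138.4, 123.0]
tool_rot: [0.031, 1.0, 0.001, -0.002]
contact_force: [-1.1, 0.4, -0.5]
grip_width: -0.2
```

```bash
cat > chk.py <<'E'
from h import *
import sys
np.set_printoptions(precision=1,suppress=True)
s=ctrl.state();print(s['tool_pos'],s['contact_force'],s['time_s'])
S=grab_frame("side");T=grab_frame("top");n=sys.argv[1]
cv2.imwrite(f"pics/{n}t.png",T);cv2.imwrite(f"pics/{n}s.png",S)
cv2.imwrite(f"pics/{n}.png",np.vstack([cv2.resize(S[240:335,290:490],(600,285),interpolation=2),cv2.resize(T[170:240,310:460],(600,280),interpolation=2)]))
pts={}
for nm,im,(x0,y0,x1,y1) in(("top",T,(340,185,400,225)),("side",S,(350,265,395,295))):
    m=mask(im,(22,120,90),(35,255,255))[y0:y1,x0:x1]; M=cv2.moments(m,True)
    if M["m00"]>3: pts[nm]=(x0+M["m10"]/M["m00"],y0+M["m01"]/M["m00"]); print(nm,np.array(pts[nm]),onplane(nm,pts[nm],60))
if len(pts)==2: print("stk",two("top",pts["top"],"side",pts["side"]))
m=mask(T,(5,150,80),(20,255,255)); k=np.zeros_like(m);k[195:280,340:390]=m[195:280,340:390]
for c in cv2.findContours(k,0,2)[0]:
    if cv2.contourArea(c)>50: print("wedge",cv2.minAreaRect(c),np.array([onplane("top",p,8)[:2] for p in cv2.boxPoints(cv2.minAreaRect(c))]).tolist())
E
python3 chk.py c1
```

```text
[ 384.3 -138.4  123. ] [-1.1  0.4 -0.5] 5.95
top [368.5 202.2] [ 606.  -147.2   60. ]
side [370.2 281. ] [ 601.7 -146.3   60. ]
stk (array([ 604.1, -146.4,   59.6]), np.float64(4.239782728533577))
wedge ((366.4065856933594, 225.0115966796875), (15.217568397521973, 28.99463653564453), 4.236394882202148) [[517.3580729998707, -124.79080167843587], [593.3185388020102, -129.97644779261682], [590.9042154242013, -169.62407917947607], [514.9707207082071, -164.24666665601475]]
```

View pics/c1.png

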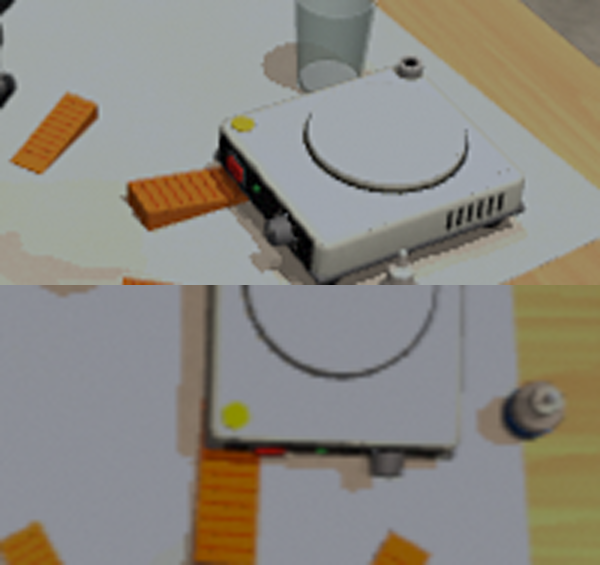

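The sticker hasn't moved and the wedge sits under its corner. Now I move over the sticker at (605,-147) to press it.

Emit:
{"fn": "carry_out", "kwargs": {
  "targets": [-45,1,0,0,0,0,-45,1,0,0,0,0,-45,1,0,0,0,0,-45,1,0,0,0,0,-41,1,0,0,0,0]
}}

```text
time_s: 6.55
tool_pos: [613.7, -148.7, 122.2]
tool_rot: [0.03, 1.0, -0.0, 0.001]
contact_force: [-0.6, -1.3, -0.1]
grip_width: -0.1
```

Emit:
{"fn": "carry_out", "kwargs": {
  "targets": [0,0,20,0,0,0,0,0,20,0,0,0,0,0,10,0,0,0,0,0,0,0,0,0]
}}

```text
time_s: 6.95
tool_pos: [609.4, -148.2, 70.7]
tool_rot: [0.03, 1.0, 0.001, -0.002]
contact_force: [-0.2, 1.0, 0.6]
grip_width: 0.1
```

Emit:
{"fn": "carry_out", "kwargs": {
  "targets": [4,1,3,0,0,0,0,0,3,0,0,0,0,0,0,0,0,0]
}}

```text
time_s: 7.25
tool_pos: [606.4, -147.6, 67.5]
tool_rot: [0.031, 1.0, -0.0, 0.0]
contact_force: [0.6, 1.0, 0.5]
grip_width: 0.1
```

Emit:
{"fn": "carry_out", "kwargs": {
  "targets": [0,0,2,0,0,0,0,0,1,0,0,0,0,0,0,0,0,0]
}}

```text
time_s: 7.55
tool_pos: [606.3, -147.6, 64.1]
tool_rot: [0.031, 1.0, -0.0, 0.0]
contact_force: [-0.5, 0.6, 0.4]
grip_width: 0.1
```

Emit:
{"fn": "carry_out", "kwargs": {
  "targets": [0,0,1,0,0,0,0,0,0,0,0,0]
}}

```text
time_s: 7.75
tool_pos: [606.3, -147.5, 62.9]
tool_rot: [0.031, 1.0, 0.0, -0.0]
contact_force: [-0.8, 0.0, -0.1]
grip_width: -0.1
```

Emit:
{"fn": "carry_out", "kwargs": {
  "targets": [0,0,2,0,0,0,0,0,0,0,0,0]
}}

```text
time_s: 7.95
tool_pos: [606.1, -147.5, 60.7]
tool_rot: [0.031, 1.0, 0.0, -0.0]
contact_force: [0.8, 0.1, -0.2]
grip_width: 0.2
```

Emit:
{"fn": "carry_out", "kwargs": {
  "targets": [0,0,1,0,0,0,0,0,0,0,0,0]
}}

```text
time_s: 8.15
tool_pos: [606.2, -147.5, 59.9]
tool_rot: [0.031, 1.0, 0.0, -0.0]
contact_force: [-1.2, -0.3, 0.4]
grip_width: -0.1
```

Emit:
{"fn": "carry_out", "kwargs": {
  "targets": [0,0,1,0,0,0,0,0,0,0,0,0]
}}

```text
time_s: 8.35
tool_pos: [606.3, -147.5, 59.7]
tool_rot: [0.031, 1.0, -0.0, 0.0]
contact_force: [-1.4, 1.4, 4.8]
grip_width: 0.2
```

Emit:
{"fn": "carry_out", "kwargs": {
  "targets": [0,0,1,0,0,0,0,0,0,0,0,0]
}}

```text
time_s: 8.55
tool_pos: [606.3, -147.5, 59.5]
tool_rot: [0.031, 1.0, -0.0, 0.0]
contact_force: [-4.0, 1.9, 10.8]
grip_width: 0.1
```

Emit:
{"fn": "carry_out", "kwargs": {
  "targets": [0,0,1,0,0,0,0,0,0,0,0,0]
}}

```text
time_s: 8.75
tool_pos: [606.4, -147.5, 59.4]
tool_rot: [0.031, 1.0, -0.0, 0.0]
contact_force: [-5.9, 2.0, 16.4]
grip_width: -0.2
```

Emit:
{"fn": "carry_out", "kwargs": {
  "targets": [0,0,1,0,0,0,0,0,0,0,0,0]
}}

```text
time_s: 8.95
tool_pos: [606.4, -147.4, 59.3]
tool_rot: [0.031, 1.0, -0.0, 0.001]
contact_force: [-7.7, 2.5, 22.4]
grip_width: -0.2
```

It takes 22 N with only about 0.4 mm of movement, so the corner does not give. I'll hold for 0.6 s, then release straight up.

Emit:
{"fn": "carry_out", "kwargs": {
  "targets": [0.5,0,0,0,0,0,0,0,0,0,0,0,0,0,0,0,0,0,0,0,0,0,0,0,0,0,0,0,0,0]
}}

```text
time_s: 9.45
tool_pos: [606.4, -147.5, 59.4]
tool_rot: [0.03, 1.0, -0.0, 0.001]
contact_force: [-6.3, 2.7, 21.4]
grip_width: -0.0
```

Emit:
{"fn": "carry_out", "kwargs": {
  "targets": [0,0,0,0,0,0,0,0,-5,0,0,0,0,0,-20,0,0,0,0,0,-40,0,0,0,0,0,-20,0,0,0]
}}

```text
time_s: 9.95
tool_pos: [606.9, -147.9, 143.8]
tool_rot: [0.031, 1.0, -0.0, 0.001]
contact_force: [0.3, 0.3, -0.2]
grip_width: 0.2
```

Emit:
{"fn": "carry_out", "kwargs": {
  "targets": [45,0,0,0,0,0,45,0,0,0,0,0,45,0,0,0,0,0,45,0,0,0,0,0,40,0,0,0,0,0]
}}

```text
time_s: 10.45
tool_pos: [384.0, -133.5, 140.8]
tool_rot: [0.031, 1.0, -0.0, -0.0]
contact_force: [0.4, -0.4, 0.2]
grip_width: -0.1
```

```bash
python3 chk.py c2; python3 -c "
import cv2,numpy as np
for v,(x0,y0,x1,y1) in(('s',(350,225,470,340)),('t',(355,130,430,220))):
    a=[cv2.imread(f'pics/c{i}{v}.png',0)[y0:y1,x0:x1].astype(np.float32) for i in(1,2)]
    print(v,cv2.phaseCorrelate(*a))
"
```

```text
[ 384.  -133.5  140.8] [ 0.4 -0.4  0.2] 10.45
top [368.5 202.2] [ 606.  -147.2   60. ]
side [370.2 281. ] [ 601.7 -146.3   60. ]
stk (array([ 604.1, -146.4,   59.6]), np.float64(4.239782728533577))
wedge ((366.1920166015625, 224.8522186279297), (15.08438491821289, 29.012475967407227), 3.012787342071533) [[517.2726798977576, -125.18165464651928], [593.3601753533364, -128.75660226542072], [591.8152691511119, -168.10877546351009], [515.7463110931399, -164.3425707683799]]
s ((-0.005216241634535379, -0.009698865699490966), 0.997222065826257)
t ((0.5004870800142953, 0.011049070317966425), 0.992625727476897)
```

View pics/c2.png

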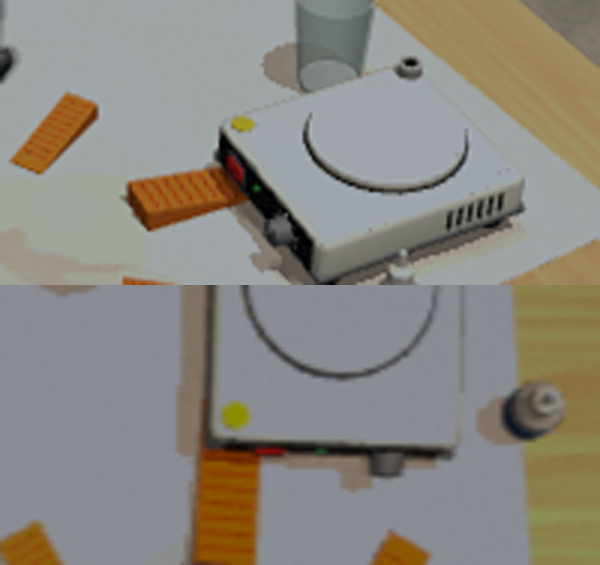

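```bash
python3 -c "
import cv2,numpy as np
a=[cv2.imread(f,0)[240:345,385:470].astype(np.float32) for f in('pics/side0.png','pics/c2s.png')]
print(cv2.phaseCorrelate(*a))
from station import ctrl
print(ctrl.sign_off())"
```

```text
((0.04816813922371921, 0.01688009612450969), 0.9880528613863658)
the job is handed in; nothing more can be done
None
```

The wedge is tight under the worn foot, and the corner did not give when I pressed the sticker, so I handed the job in at about 10.6 s of robot time.

- **Pushing:** I slid the large orange wedge thin end first along the table with the closed fingers. It met the foot at TCP x ≈ 500 mm, and I stopped at about 11 N of push. That is above the 4–8 N needed to make it tight and below the 14 N that could shove the stirrer. The tool also read about 9 N upward at that moment; I put it down to the arm pressing down slightly as it was blocked, but did not check.
- **Test:** I pressed the sticker with the fingertips to about 22 N and held above 20 N for at least 0.5 s. The tip sank only about 0.4 mm after touching, so no second push was needed.
- **Last checks:**
  - The sticker's position was unchanged between the pictures before and after pressing.
  - The side view shows the stirrer shifted less than 0.1 px from the start, so it is in place and level.
  - The top view's shift check read 0.5 px (about 1 mm) sideways between those two pictures. That disagrees with the sticker, which did not move in that view, and I take it as noise.
  - The top and side camera rays to the sticker missed each other by about 4 mm, more than the stated 2 mm calibration, but the touch at z ≈ 59.8 mm fits the given 60 mm.
- **Other things:** I touched none of them, and those in the last views looked undisturbed. The arm was clear when I handed in.

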